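# Refit the regulator knob of a nebuliser compressor and hold it pressed

## Robot

A 6-joint arm with a two-finger parallel gripper is mounted at the origin on the work surface. World frame = base frame: x ahead of the robot, y to its left, z up, the work surface at z = 0. Lengths are in m, angles in rad, forces in N, time in s.
With the tool pointing down it reaches from about 0.25 to 0.85 m from the base axis. Payload 12.5 kg.
Tool frame: the origin (TCP) lies midway between the tips of the shut fingers; the grasp point (between the pads) lies ctrl.pinch_z behind it (ctrl.pinch_z is the distance from the TCP to the grasp point, in m); z points along the fingers, y is the direction in which the jaws open and shut (so a half turn about z gives the same grasp; the last joint's range is limited). The gripper opens to 93 mm and grips with 3 to 60 N. Pads are 15 mm wide; open, the fingers measure 128 mm over their backs; the gripper's body (75 mm by 188 mm) begins 65 mm behind the grasp point.
Start: joints at [-1.234, 0.351, 1.652, -0, 1.139, -0.085], TCP at [0.225, -0.502, 0.219] pointing down, gripper open.
Joint ranges: [-2.75, 2.75], [-0.79, 2.1], [0.01, 2.65], [-1.57, 4.71], [0.07, 3.14], [-2.87, 2.87]. Speed limits (rad/s): [2.22, 2.22, 2.79, 3.14, 3.14, 3.14].

## Interface

Orientations are given as a rotation vector (axis times angle).
In Python, from bench import ctrl gives the robot as it stands.
- The arm moves only by the tool play_rows, never from a script. Its argument "series" is a list of rows, each a list of 3 entries, a list of its own where there are three numbers: the opening, from -1 (shut) to 1 (fully open), then the shift along the tool's x, y, z in mm, then the turn, a rotation vector about the tool's x, y, z in rad. A call has 1 to 12 rows; each row shifts and turns the commanded pose from where the row before left it, along the tool's axes as they then stand; what a row does not reach is not made up. A row lasts 1/10 s, in which the tool goes at most 50 mm and 8.59 degrees, less where a joint would pass 70% of its speed; a pose out of reach is approached as far as the arm can. A call is refused whole if a number of a shift passes 50 or a number of a turn 0.15, either way. A call with a gripper value outside its range is refused whole. The fingers move at their own pace and stop on an object; "grip_force" is the grip in N (left out, the last holds). Time passes only in rows, so rows that do not move let the fingers close. It gives the time, the measured TCP pose, the force and the opening at its end, in the units of the state.
- ctrl.observe(): the state, without advancing time (a new reading comes with each control period).
- ctrl.camera(name): name is "scene" or "top" or "wrist"; returns the picture (420x560x3 uint8, blue, green, red); there is no depth.
- ctrl.camera_info(name): a dict with "intrinsics" (3x3 intrinsics, pixels), "world_from_camera" (4x4, takes a point from camera to world coordinates). Camera axes: x right, y down, z forward; pixel columns grow to the right and rows downward; lengths in m; the calibration is good to about 2 mm. A picture is of the moment at which its call begins: read the wrist's pose just before it. camera_info takes no time and is no camera call; for the wrist camera it gives the pose at the moment of the call.
- ctrl.close_job(): hands the job in, once; it reports no verdict.
Trained networks look in the newest picture that a camera, given by its name, has taken for a name from the list of things; names that differ only in an ending like _2 or _b are one class to them, and where a whole thing is asked for, a point or a joint stands for the part that bears it (a point fixed in the world has none). Each returns a list of dicts, best first, with "p" (0 to 1); they miss things now and then, are a little off and sometimes report something else, mostly with a low value. They report only what shows in the picture. A call takes as long as a camera call. They do not tell look-alikes from the thing itself.
- ctrl.cut_out(camera, target): "mask" (420x560 bool, what is visible of it) and "extent" ([left, top, right, bottom] in pixels, round what is visible of it).
- ctrl.tip_of(camera, target): "xy" ([column, row] in pixels: a listed point, or the origin of a listed thing).
The state is a dict: "time_s": time; "joint_positions": joint angles; "joint_vel": joint speeds; "joint_torque": joint torques, N m; "tcp_pos": TCP position; "eef_rot": TCP orientation; "ft_force": force on the tool from outside, world axes, zero at the start; "torque": the same for the moment, N m; "gripper_width": finger opening in m.
Only numpy, scipy, OpenCV 4.12 (cv2) and the standard library are available. Lean on these libraries where they do the work, as an engineer would, in place of code of your own. Each camera call takes 0.05 s, during which the arm holds its last target. There are 200 camera calls.

## Task

Lever up the compressor's hinged cover with the flat steel blade, not with the fingers, until it stays fully open, and lay the blade back down on the desk. Then take the pointed black knob, turn it so that its D-shaped bore matches the flat of the D-shaft under the cover, push it fully onto the shaft and press the sprung shaft down with it. Finish still gripping the knob and holding it pressed down, and leave the other small things on the desk undisturbed.

Things in the scene. Friction and masses are not known exactly. Their poses are not given: they have to be found in the camera images.
- ledge (a point): Middle of the top of the front ledge of the grey compressor (fixed, 146 long, 150 mm wide), 50 mm above the desk. x points to the compressor's rear, away from the robot, z up. The ledge's front edge is 11 mm to -x; 34 mm to +x it meets a 10 mm step up to the deck. The closed cover overhangs it, leaving a slot 10 mm high. To +x: D-shaft axis 74 mm, cover hinge 126 mm.
- cover_lip (a point): Front lower edge, in the middle, of the white cover's lip (closed: 12 mm to +x of point ledge, 10 mm above it). The cover is a hollow box open below, 104 x 104 x 42 mm; the lip, 12 mm deep, 70 wide, 4 thick, runs along its lower front edge. The point turns with the cover.
- cover_hinge (a point): Middle of the cover's hinge line, along the compressor's y, 60 mm above the desk; the lip's edge is 114 mm from it.
- cover (a joint): Opening angle of the cover, rad: 0 closed, 1.85 at its stop, fully open, where it hangs back behind the compressor. About 200 g, light hinge friction: it falls shut if let go below about 1.1 rad and falls open by itself, in a second or two, once beyond about 1.3 rad.
- shaft_tip (a point): Top end, on the axis, of the upright steel D-shaft, hidden until the cover is open; 82 mm above the desk at rest. Diameter 12 mm, standing 22 mm out of the deck, top 3 mm tapered. Its flat lies 2 mm from the axis and looks along this point's +x, within 0.75 rad of the compressor's +x; z up. Very stiff to turn (0.5 N m).
- press (a joint): How far the shaft is pushed down, m: 0 at rest, 0.006 at its stop. A spring holds it up: it begins to move at 6 N and takes 13 N at the stop.
- knob_grip (a point): Loose black pointer knob (60 g) standing on the desk; point on its bore's axis, 24 mm above its underside. 46 mm high; flat gripping sides 30 mm apart (along y), from x = -17 to +12 mm; above 14 mm height a wedge nose runs on to x = +27 mm, white line on top. x points to the nose. With the knob fully on and unpressed its underside is 68 mm above the desk.
- knob_nose (a point): Tip of the knob's nose, 27 mm from the bore's axis, 30 mm above the knob's underside.
- knob_bore (a point): Centre of the closed upper end of the knob's D-shaped bore, which opens below and is 14 mm deep, with 1 mm play all round the shaft. The bore's flat is on the nose side, so the nose must point where the shaft's flat looks. This point meets the shaft's top end when the knob is fully on.
- blade_grip (a point): Loose opener (90 g) lying flat on the desk: grey handle 80 long, 16 wide (along y), 24 mm high with a flat steel blade 18 mm wide and 2.5 mm thick running on from it, level with its underside. This point is in the handle, 12 mm above the underside, 30 mm behind the handle's front end; x axis points to the blade's tip, y across, z up.
- blade_tip (a point): Tip of the opener's blade, in the middle of its end, on its underside: 90 mm ahead of point blade_grip and 12 mm below it; 60 mm of blade stands free of the handle.
- timer: Bystander: sand timer with green ends, 38 mm wide, 92 mm high. Origin under its centre.
- cap: Bystander: round black screw cap, 34 mm wide, 18 mm high. Origin under its centre.
- spoon: Bystander: metal spoon 140 mm long, lying. Origin under its centre.
- vial: Bystander: amber vial 28 mm wide, 52 mm high. Origin under its centre.
- cup: Bystander: paper cup 68 mm wide, 75 mm high. Origin under its centre.
There are look-alikes about, which are no part of the job. What is meant by the part that bears blade_grip is not blue, and is the smaller of those in its own colour.

How it is judged:
By the outcome, as a careful person would: the job done as asked, in the order asked, and still so for the second after the job is handed in, while the arm keeps its last pose, push and grip.
It also fails if it takes over 72 s, if anything falls off the work surface, if the arm or the gripper's body presses on something with over 40 N, if the wrist force passes 120 N, or if a joint passes its speed limit or range.

## Working session

There is one attempt and no reset: what is moved stays moved. The work goes in short steps, Python scripts to look and compute and a tool call to move; the robot and the scene stay as the last step left them, time stands still between calls to the robot, and variables do not carry over. Pictures are saved under pics/ and viewed, about 8 in all and at most 12, crops included, and the job is handed in when it is done.

Besides the shell and the picture viewer there is one more tool, called after ">>>" as name(argument=value, ...), one argument or row to a line, values as JSON. play_rows: Moves the arm, as the interface text tells. Its arguments: {"type":"object","properties":{"series":{"type":"array","items":{"type":"array"}},"grip_force":{"type":"number"}},"required":["series"]}

```bash
ls; mkdir -p pics; cat > h.py <<'E'
import numpy as np, cv2
from scipy.spatial.transform import Rotation as R
from bench import ctrl
def snap(n,f=None):
    im=ctrl.camera(n)
    if f: cv2.imwrite('pics/'+f,im)
    return im
def ray(n,xy,z):
    i=ctrl.camera_info(n);K=np.array(i['intrinsics']);T=np.array(i['world_from_camera'])
    d=T[:3,:3]@np.linalg.solve(K,[xy[0],xy[1],1.]);o=T[:3,3]
    return (o+d*(z-o[2])/d[2])
def proj(n,p):
    i=ctrl.camera_info(n);K=np.array(i['intrinsics']);T=np.array(i['world_from_camera'])
    c=T[:3,:3].T@(np.array(p)-T[:3,3]);c=K@c;return c[:2]/c[2]
E
python3 - <<'E'
from h import *
np.set_printoptions(precision=4,suppress=True)
Z=dict(ledge=.05,cover_lip=.06,knob_grip=.024,knob_nose=.03,blade_grip=.012,blade_tip=0,timer=0,cap=0,spoon=0,vial=0,cup=0)
ims=[]
for c in ['top','scene']:
    ims.append(snap(c,c+'0.png'))
    print(c,np.array(ctrl.camera_info(c)['world_from_camera'])[:3])
    for k,z in Z.items():
        for d in ctrl.tip_of(c,k)[:4]:
            print(c,k,round(d['p'],2),np.round(d['xy'],1),ray(c,d['xy'],z)[:2])
print(ctrl.observe()); print(ctrl.pinch_z)
E
```

```text
pics
top [[-0.1357 -0.9677  0.2124  0.3185]
 [-0.9907  0.1333 -0.0258 -0.0457]
 [-0.0034 -0.2139 -0.9768  1.0687]]
top ledge 0.57 [260.1 204.4] [ 0.5616 -0.0241]
top cover_lip 0.89 [260.3 200.2] [ 0.5688 -0.0259]
top knob_grip 0.7 [146.1 241.7] [0.5163 0.2468]
top knob_nose 0.7 [141.2 228.9] [0.5463 0.2541]
top knob_nose 0.3 [141.5 244. ] [0.5113 0.2559]
top blade_grip 0.97 [411.  113.8] [ 0.7474 -0.4205]
top blade_grip 0.65 [380.1 215. ] [ 0.5069 -0.2991]
top blade_tip 0.78 [367.4 339.6] [ 0.232  -0.2222]
top blade_tip 0.73 [427.1 145.1] [ 0.6658 -0.4478]
top blade_tip 0.57 [357.5 183.1] [ 0.5938 -0.2622]
top timer 0.69 [356.4 161.3] [ 0.6485 -0.269 ]
top timer 0.63 [124.9 180.8] [0.6763 0.2935]
top cap 0.61 [185.5 307.5] [0.3576 0.1755]
top spoon 0.87 [428.7 219.2] [ 0.4833 -0.4141]
top vial 0.67 [181.3 305.1] [0.3642 0.1845]
top vial 0.54 [320.3 289.5] [ 0.3558 -0.1347]
top cup 0.96 [123.9 180.7] [0.6769 0.2959]
scene [[ 0.8109  0.2992 -0.5029  1.0866]
 [ 0.585  -0.4347  0.6847 -0.794 ]
 [-0.0138 -0.8494 -0.5275  0.6555]]
scene ledge 0.8 [292.  219.6] [ 0.5622 -0.0254]
scene ledge
[... 830 characters left out ...]
 307.4] [ 0.463  -0.4093]
scene spoon 0.23 [339.8 177.1] [0.5041 0.3299]
scene vial 0.71 [296.3 214.7] [0.5147 0.0654]
scene vial 0.45 [204.7 230.5] [ 0.3594 -0.1358]
scene cup 0.72 [385.3 197.1] [0.6761 0.2938]
{'time_s': 1.2, 'joint_positions': array([-1.2336,  0.3507,  1.6518,  0.    ,  1.1391, -0.0846]), 'joint_vel': array([-0.0029,  0.0001,  0.0006,  0.0006, -0.0004, -0.0018]), 'joint_torque': array([ -0.0021, -49.7269, -28.5485,   0.0698,   0.0221,   0.    ]), 'tcp_pos': array([ 0.2252, -0.5018,  0.2186]), 'eef_rot': array([-3.072 , -0.6576, -0.0001]), 'ft_force': array([0.3947, 0.1914, 0.5503]), 'torque': array([-0.0123, -0.0221, -0.0263]), 'gripper_width': 0.09331731974700262}
0.0188
```

```bash
python3 - <<'E'
import cv2,numpy as np
a=cv2.imread('pics/top0.png'); b=cv2.imread('pics/scene0.png')
a2=cv2.resize(a[80:380,80:480],(800,600)); cv2.imwrite('pics/a.png',a2)
b2=cv2.resize(b[140:420,110:430],(686,600)); cv2.imwrite('pics/b.png',b2)
E
```

```text
(no output)
```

View pics/a.png

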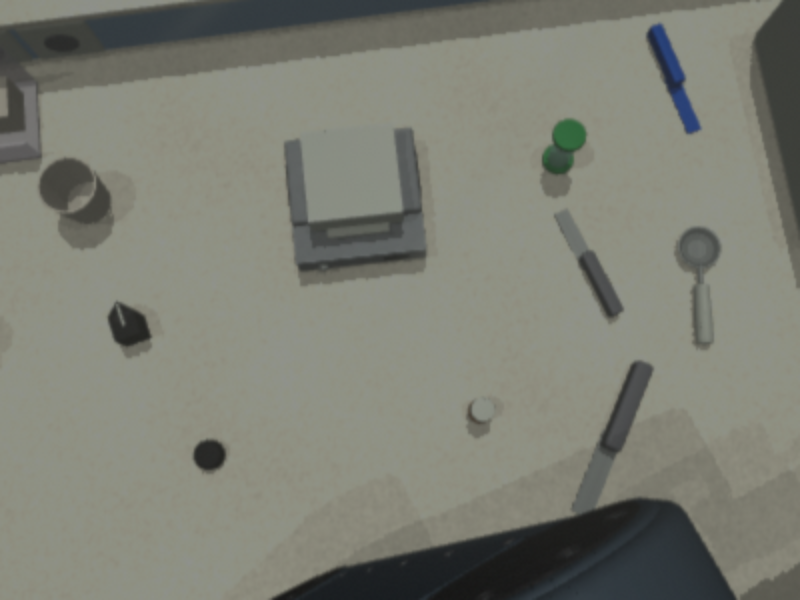

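View pics/b.png

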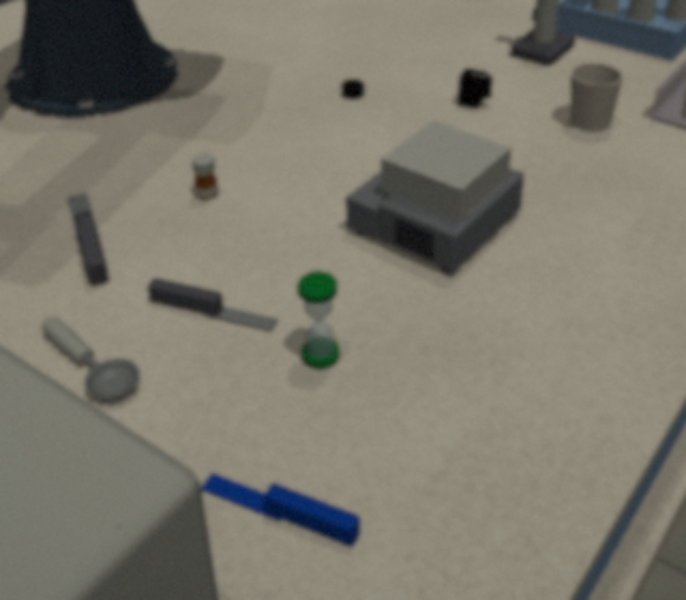

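The candidates for the opener in the top crop are:
- Blue, at (672,75): ruled out by colour.
- Large grey, at (615,430): about 122 mm from grip to tip.
- Small grey, at (588,262), full-image (380,215): about 92 mm from grip to tip against the given 90.

The small grey one is meant. I'll confirm it with a wrist close-up on the way.

```bash
cat >> h.py <<'E'
np.set_printoptions(precision=4,suppress=True)
def down(yaw,pitch=0): # tool x at world yaw, z down; pitch>0 raises tool x
    return R.from_euler('z',yaw)*R.from_euler('y',-pitch)*R.from_euler('x',np.pi)
def pose():
    s=ctrl.observe(); return np.array(s['tcp_pos']),R.from_rotvec(s['eef_rot']),s
def delta(p,q,n=1): # total shift (mm, tool axes at start) and turn to reach p,q
    t,r,s=pose()
    print('t',round(s['time_s'],2),'tcp',t,'yaw',np.arctan2(*r.as_matrix()[[1,0],0]),'F',s['ft_force'],'w',s['gripper_width'])
    print('shift mm',r.inv().apply(np.array(p)-t)*1000/n,'turn',(r.inv()*q).as_rotvec()/n)
E
python3 - <<'E'
from h import *
delta([.505-.04,-.298-.0,.2],down(.39),10)
print(np.array(ctrl.camera_info('wrist')['world_from_camera']),pose()[1].as_matrix())
# compressor yaw from cover mask in top picture
snap('top')
m=ctrl.cut_out('top','cover')[0]; c,_=cv2.findContours(m['mask'].astype('uint8'),0,2)
c=max(c,key=cv2.contourArea)[:,0]; print(m['p'],m['extent'])
P=np.array([ray('top',x,.102)[:2] for x in c],np.float32); print(cv2.minAreaRect(P))
snap('scene')
for c in ['top','scene']:
  for k,z in [('cover_hinge',.06),('ledge',.05)]:
    for d in ctrl.tip_of(c,k)[:2]: print(c,k,d['p'],d['xy'],ray(c,d['xy'],z)[:2])
E
```

```text
t 1.2 tcp [ 0.2252 -0.5018  0.2186] yaw 0.42178809049279536 F [0.3947 0.1914 0.5503] w 0.09331731974700262
shift mm [30.2217 -8.7732  1.8653] turn [-0.     -0.      0.0032]
[[ 0.4099 -0.8811 -0.2358  0.2908]
 [-0.9121 -0.3958 -0.1066 -0.4737]
 [ 0.0006  0.2588 -0.9659  0.3846]
 [ 0.      0.      0.      1.    ]] [[ 0.9124  0.4094  0.    ]
 [ 0.4094 -0.9124  0.    ]
 [ 0.     -0.     -1.    ]]
0.71 [226.8, 138.1, 280.5, 201.2]
((0.6284654140472412, -0.02481953427195549), (0.10424601286649704, 0.12492817640304565), 88.35780334472656)
top ledge 0.56 [260.7, 203.5] [ 0.5635 -0.0257]
scene cover_hinge 0.6 [335.1, 234.4] [ 0.6899 -0.0332]
scene ledge 0.7 [289.4, 219.1] [ 0.5555 -0.0272]
```

>>> play_rows(
  series=[
    [1,[30,-9,2],[0,0,0.003]],
    [1,[30,-9,2],[0,0,0.003]],
    [1,[30,-9,2],[0,0,0.003]],
    [1,[30,-9,2],[0,0,0.003]],
    [1,[30,-9,2],[0,0,0.003]],
    [1,[30,-9,2],[0,0,0.003]],
    [1,[30,-9,2],[0,0,0.003]],
    [1,[30,-9,2],[0,0,0.003]],
    [1,[30,-9,2],[0,0,0.003]],
    [1,[30,-9,2],[0,0,0.003]],
    [1,[0,0,0],[0,0,0]],
    [1,[0,0,0],[0,0,0]],
  ],
  grip_force=55,
)

```text
time_s: 2.75
tcp_pos: [0.4648, -0.2999, 0.1985]
eef_rot: [-3.081, -0.613, 0.001]
ft_force: [-1.1, 0.1, -0.1]
gripper_width: 0.093
```

```bash
python3 - <<'E'
from h import *
im=snap('wrist','w1.png')
for k,z in [('blade_grip',.012),('blade_tip',0)]:
    for d in ctrl.tip_of('wrist',k)[:2]: print(k,d['p'],d['xy'],ray('wrist',d['xy'],z)[:2])
m=ctrl.cut_out('wrist','blade_grip')
for d in m[:2]:
    P=np.argwhere(d['mask'])[:,::-1]; W=np.array([ray('wrist',x,.006)[:2] for x in P],np.float32)
    print(d['p'],d['extent'],cv2.minAreaRect(W),cv2.fitLine(W,2,0,.01,.01).T)
delta([.505,-.298,.1],down(.39))
E
```

```text
blade_grip 0.8 [285.8, 157.7] [ 0.5007 -0.2958]
blade_tip 0.9 [293.2, 69.7] [ 0.5859 -0.2688]
blade_tip 0.9 [480.9, 65.3] [ 0.6637 -0.4462]
0.87 [187.0, 247.3, 279.0, 304.4] ((0.33878594636917114, -0.29855966567993164), (0.03252372145652771, 0.1218547374010086), 56.1597900390625) [[ 0.8071 -0.5904  0.3465 -0.3022]]Traceback (most recent call last):
  File "<stdin>", line 7, in <module>
  File "h.py", line 9, in ray
    i=ctrl.camera_info(n);K=np.array(i['intrinsics']);T=np.array(i['world_from_camera'])
ValueError: time passes only in moves, steps and waits
```

View pics/w1.png

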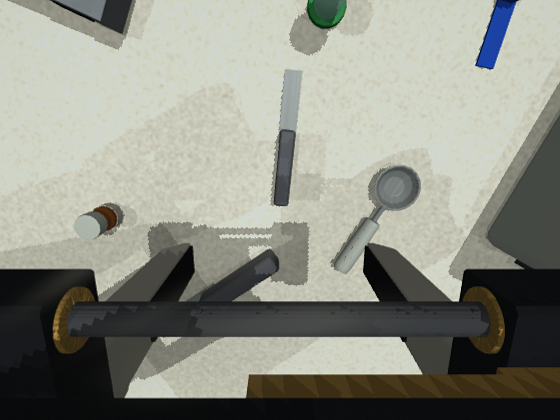

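```bash
python3 - <<'E'
from h import *
im=cv2.imread('pics/w1.png'); g=im.mean(2)
i=ctrl.camera_info('wrist');K=np.array(i['intrinsics']);T=np.array(i['world_from_camera'])
def ry(xy,z):
    d=T[:3,:3]@np.linalg.solve(K,[xy[0],xy[1],1.]);o=T[:3,3];return (o+d*(z-o[2])/d[2])[:2]
m=np.zeros(g.shape,bool); m[125:212,265:305]=g[125:212,265:305]<105
P=np.argwhere(m)[:,::-1]
W=np.array([ry(x,.02) for x in P],np.float32); r=cv2.minAreaRect(W);print(r, cv2.fitLine(W,2,0,.01,.01).T)
# blade: left/right edges of bright strip
print(im[100,275:310].astype(int).tolist())
print([ry((x,y),z) for x,y,z in [(293,70,.0025),(288,130,.0025)]])
delta([.503,-.297,.1],down(.35))
E
```

```text
((0.49007806181907654, -0.29753378033638), (0.08060292899608612, 0.01711675524711609), 17.002769470214844) [[ 0.9554  0.2953  0.4915 -0.2974]]
[[201, 215, 210], [198, 215, 209], [197, 214, 210], [195, 211, 209], [194, 212, 210], [197, 215, 213], [192, 208, 204], [147, 151, 143], [163, 165, 157], [165, 168, 160], [163, 165, 157], [162, 165, 155], [158, 162, 153], [160, 164, 155], [157, 161, 151], [163, 164, 157], [165, 167, 158], [165, 166, 158], [165, 168, 159], [160, 164, 154], [163, 168, 159], [165, 168, 160], [162, 165, 156], [164, 167, 158], [173, 185, 181], [200, 218, 213], [203, 215, 210], [205, 215, 210], [205, 215, 210], [204, 215, 209], [203, 215, 210], [200, 214, 210], [198, 214, 209], [198, 214, 209], [198, 214, 210]]
[array([ 0.5852, -0.2688]), array([ 0.5281, -0.2873])]
t 2.95 tcp [ 0.4641 -0.3008  0.1987] yaw 0.39063289876422574 F [ 0.4294 -0.9403 -0.0807] w 0.09298995385889354
shift mm [37.3671 11.3038 98.739 ] turn [0.0001 0.0001 0.0406]
```

```bash
python3 - <<'E'
from h import *
delta([.4995,-.295,.003],down(.302))
E
```

```text
t 2.95 tcp [ 0.4641 -0.3008  0.1987] yaw 0.39063289876422574 F [ 0.4294 -0.9403 -0.0807] w 0.09298995385889354
shift mm [ 34.8986   8.11   195.7388] turn [0.0001 0.0001 0.0886]
```

>>> play_rows(
  series=[
    [1,[12,3,10],[0,0,0]],
    [1,[12,3,20],[0,0,0]],
    [1,[11,2,20],[0,0,0]],
    [1,[0,0,25],[0,0,0.045]],
    [1,[0,0,25],[0,0,0.044]],
    [1,[0,0,25],[0,0,0]],
    [1,[0,0,25],[0,0,0]],
    [1,[0,0,20],[0,0,0]],
    [1,[0,0,15],[0,0,0]],
    [1,[0,0,10],[0,0,0]],
    [1,[0,0,0],[0,0,0]],
    [1,[0,0,0],[0,0,0]],
  ],
)

```text
time_s: 4.15
tcp_pos: [0.5005, -0.2943, 0.0041]
eef_rot: [3.105, 0.474, 0.001]
ft_force: [1.0, -0.2, 0.5]
gripper_width: 0.0928
```

>>> play_rows(
  series=[
    [-1,[0,0,0.5],[0,0,0]],
    [-1,[0,0,0],[0,0,0]],
    [-1,[0,0,0],[0,0,0]],
    [-1,[0,0,0],[0,0,0]],
    [-1,[0,0,0],[0,0,0]],
    [-1,[0,0,0],[0,0,0]],
    [-1,[0,0,0],[0,0,0]],
    [-1,[0,0,0],[0,0,0]],
    [-1,[0,0,0],[0,0,0]],
    [-1,[0,0,0],[0,0,0]],
  ],
)

```text
time_s: 5.15
tcp_pos: [0.5002, -0.2941, 0.0031]
eef_rot: [-3.106, -0.474, 0.0]
ft_force: [0.4, 0.3, 0.1]
gripper_width: 0.0173
```

```bash
python3 - <<'E'
from h import *
y=-.04; c,s=np.cos(y),np.sin(y)
L=np.array([.561,-.0255])
# tip 45mm in front of ledge point, TCP 90 behind the tip
p=L-np.array([c,s])*(.045+.090)
print(p); delta([p[0],p[1],.15],down(y)); print(pose()[2]['eef_rot'])
E
```

```text
[ 0.4261 -0.0201]
t 5.15 tcp [ 0.5002 -0.2941  0.0031] yaw 0.3027567801426915 F [0.3583 0.3119 0.1228] w 0.017325324689594523
shift mm [  10.9886 -283.6069 -146.8705] turn [-0.0001  0.      0.3428]
[-3.1056 -0.4737  0.0001]
```

>>> play_rows(
  series=[
    [-1,[0,0,-8],[0,0,0]],
    [-1,[0,0,-15],[0,0,0]],
    [-1,[0,0,-25],[0,0,0]],
    [-1,[0,0,-25],[0,0,0]],
    [-1,[0,0,-25],[0,0,0]],
    [-1,[0,0,-25],[0,0,0]],
    [-1,[0,0,-24],[0,0,0]],
    [-1,[0,-30,0],[0,0,0]],
    [-1,[0,-35,0],[0,0,0]],
    [-1,[0,-35,0],[0,0,0]],
    [-1,[0,-35,0],[0,0,0]],
    [-1,[0,-35,0],[0,0,0]],
  ],
)

```text
time_s: 6.35
tcp_pos: [0.449, -0.1307, 0.1513]
eef_rot: [3.105, 0.473, 0.002]
ft_force: [0.1, -0.3, -1.4]
gripper_width: 0.0158
```

>>> play_rows(
  series=[
    [-1,[2,-35,0],[0,0,0]],
    [-1,[3,-30,0],[0,0,0]],
    [-1,[3,-30,0],[0,0,0]],
    [-1,[3,-19,0],[0,0,0]],
    [-1,[0,0,0],[0,0,0.07]],
    [-1,[0,0,0],[0,0,0.07]],
    [-1,[0,0,0],[0,0,0.07]],
    [-1,[0,0,0],[0,0,0.07]],
    [-1,[0,0,0],[0,0,0.063]],
    [-1,[0,0,0],[0,0,0]],
    [-1,[0,0,0],[0,0,0]],
  ],
)

```text
time_s: 7.45
tcp_pos: [0.4261, -0.0197, 0.1508]
eef_rot: [3.141, -0.06, 0.001]
ft_force: [0.3, -0.2, -1.1]
gripper_width: 0.0158
```

```bash
python3 - <<'E'
from h import *
t,r,s=pose(); im=snap('wrist','w2.png')
tp=ctrl.tip_of
for k,z in [('blade_tip',t[2]-.003),('ledge',.05),('cover_lip',.06)]:
    for d in tp('wrist',k)[:2]: print(k,d['p'],d['xy'],ray('wrist',d['xy'],z)[:2])
print(t,s['eef_rot'],s['gripper_width'],s['time_s'])
E
```

```text
blade_tip 0.57 [467.2, 352.2] [ 0.36   -0.1327]
ledge 0.89 [275.9, 31.3] [ 0.5631 -0.0247]
cover_lip 0.62 [273.6, 6.5] [ 0.5762 -0.0237]
[ 0.4261 -0.0197  0.1508] [ 3.1409 -0.0603  0.0015] 0.01575464048478048 7.45
```

View pics/w2.png

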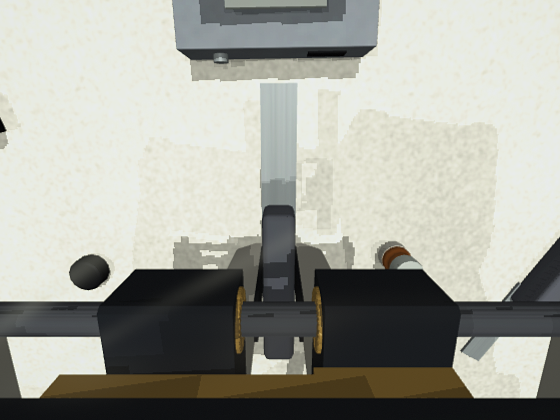

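```bash
python3 - <<'E'
from h import *
print('tip',ray('wrist',(279,84),.150))
a,b=ray('wrist',(176,48),.05),ray('wrist',(378,45),.05); d=a-b;print(a,b,np.linalg.norm(d),np.arctan2(-d[0],d[1]),(a+b)/2)
print('tcp',pose()[0])
E
```

```text
tip [ 0.5158 -0.0249  0.15  ]
[0.5547 0.05   0.05  ] [ 0.551 -0.1    0.05 ] 0.1500970865501815 -0.025117511119760717 [ 0.5529 -0.025   0.05  ]
tcp [ 0.426  -0.0197  0.1503]
```

>>> play_rows(
  series=[
    [-1,[0,0,10],[0,0,-0.03]],
    [-1,[0,0,15],[0,0,0]],
    [-1,[0,0,20],[0,0,0]],
    [-1,[0,0,20],[0,0,0]],
    [-1,[0,0,15],[0,0,0]],
    [-1,[0,0,10],[0,0,0]],
    [-1,[0,0,4],[0,0,0]],
    [-1,[0,0,0],[0,0,0]],
    [-1,[0,0,0],[0,0,0]],
  ],
  grip_force=60,
)

```text
time_s: 8.55
tcp_pos: [0.4263, -0.0198, 0.0566]
eef_rot: [3.141, -0.016, 0.001]
ft_force: [0.2, -0.3, -0.6]
gripper_width: 0.0154
```

```bash
python3 - <<'E'
from h import *
t,r,s=pose(); im=snap('scene'); w=snap('wrist')
for c in ['scene','wrist']:
    for d in ctrl.tip_of(c,'blade_tip')[:3]: print(c,d['p'],d['xy'],ray(c,d['xy'],t[2]-.003))
print(t,r.as_matrix()[:,0],s['ft_force'])
cv2.imwrite('pics/c3.png',np.vstack([cv2.resize(im[170:250,220:340],(480,320)),cv2.resize(w[0:140,190:370],(360,280)) if 0 else cv2.resize(w[0:140,170:380],(480,280))]))
E
```

```text
scene 0.85 [204.4, 364.9] [ 0.6951 -0.4768  0.0536]
scene 0.62 [144.6, 230.5] [ 0.2984 -0.2729  0.0536]
scene 0.49 [276.4, 210.5] [ 0.5079 -0.0173  0.0536]
wrist 0.84 [278.0, 82.2] [ 0.5173 -0.0218  0.0536]
[ 0.4263 -0.0198  0.0566] [ 0.9999 -0.0101  0.0008] [ 0.1711 -0.3148 -0.6001]
```

View pics/c3.png

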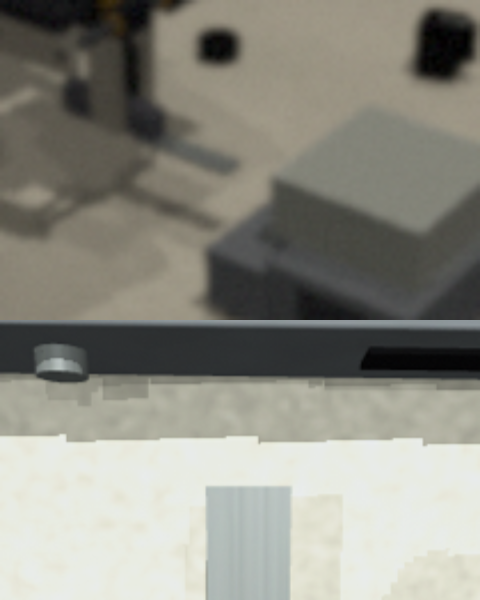

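>>> play_rows(
  series=[
    [-1,[10,0,0],[0,0,0]],
    [-1,[12,0,0],[0,0,0]],
    [-1,[12,0,0],[0,0,0]],
    [-1,[12,0,0],[0,0,0]],
    [-1,[10,0,0],[0,0,0]],
    [-1,[8,0,0],[0,0,0]],
    [-1,[4,0,0],[0,0,0]],
    [-1,[0,0,0],[0,0,0]],
    [-1,[0,0,-3],[0,0,0]],
    [-1,[0,0,-3],[0,0,0]],
    [-1,[0,0,0],[0,0,0]],
  ],
)

```text
time_s: 9.85
tcp_pos: [0.4938, -0.0204, 0.0626]
eef_rot: [3.142, -0.016, 0.0]
ft_force: [-1.0, -0.5, -1.9]
gripper_width: 0.0158
```

```bash
python3 - <<'E'
from h import *
t,r,s=pose();print(t,s['ft_force'],s['torque'],s['gripper_width'],s['time_s'])
th=np.arange(0,1.56,.1); x=-106*np.cos(th); z=106*np.sin(th)
print(np.c_[th[1:],np.diff(x),np.diff(z)])
E
```

```text
[ 0.4938 -0.0204  0.0626] [-0.9589 -0.4944 -1.8638] [ 0.004   0.1449 -0.0156] 0.015752877556413688 9.85
[[ 0.1     0.5296 10.5823]
 [ 0.2     1.5834 10.4766]
 [ 0.3     2.6214 10.2662]
 [ 0.4     3.6332  9.9532]
 [ 0.5     4.6087  9.5408]
 [ 0.6     5.5382  9.033 ]
 [ 0.7     6.4123  8.435 ]
 [ 0.8     7.2224  7.7527]
 [ 0.9     7.9603  6.9929]
 [ 1.      8.6186  6.1633]
 [ 1.1     9.1909  5.2721]
 [ 1.2     9.6713  4.3282]
 [ 1.3    10.055   3.341 ]
 [ 1.4    10.3384  2.3205]
 [ 1.5    10.5184  1.2768]]
```

>>> play_rows(
  series=[
    [-1,[0,0,-5],[0,0,0]],
    [-1,[0.5,0,-5.5],[0,0,0]],
    [-1,[0.8,0,-5.2],[0,0,0]],
    [-1,[0.8,0,-5.2],[0,0,0]],
    [-1,[1.3,0,-5.1],[0,0,0]],
    [-1,[1.3,0,-5.1],[0,0,0]],
    [-1,[1.8,0,-5],[0,0,0]],
    [-1,[1.8,0,-5],[0,0,0]],
    [-1,[2.3,0,-4.8],[0,0,0]],
    [-1,[2.3,0,-4.8],[0,0,0]],
    [-1,[0,0,0],[0,0,0]],
  ],
)

```text
time_s: 10.95
tcp_pos: [0.5076, -0.0206, 0.1135]
eef_rot: [3.141, -0.016, 0.002]
ft_force: [-1.0, -0.7, -1.1]
gripper_width: 0.0156
```

```bash
python3 - <<'E'
from h import *
t,r,s=pose();print(t,s['ft_force'],s['torque'],s['gripper_width'],s['time_s'])
im=snap('scene'); w=snap('wrist')
cv2.imwrite('pics/c4.png',np.vstack([cv2.resize(im[130:260,220:380],(480,390)),cv2.resize(w[0:140,170:380],(480,210))]))
E
```

```text
[ 0.5076 -0.0206  0.1135] [-1.0222 -0.7308 -1.1315] [0.0293 0.0956 0.0147] 0.015571520850036158 10.95
```

View pics/c4.png

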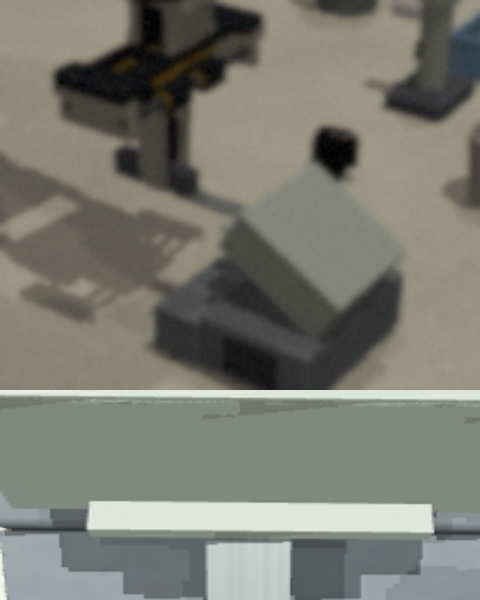

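The cover is up about 0.5 rad, with the blade under the lip (wrist crop around (250,540)). I'll continue the arc.

>>> play_rows(
  series=[
    [-1,[2.8,0,-4.5],[0,0,0]],
    [-1,[2.8,0,-4.5],[0,0,0]],
    [-1,[3.2,0,-4.2],[0,0,0]],
    [-1,[3.2,0,-4.2],[0,0,0]],
    [-1,[3.6,0,-3.9],[0,0,0]],
    [-1,[3.6,0,-3.9],[0,0,0]],
    [-1,[4,0,-3.5],[0,0,0]],
    [-1,[4,0,-3.5],[0,0,0]],
    [-1,[4.3,0,-3.1],[0,0,0]],
    [-1,[4.3,0,-3.1],[0,0,0]],
    [-1,[4.6,0,-2.6],[0,0,0]],
    [-1,[4.6,0,-2.6],[0,0,0]],
  ],
)

```text
time_s: 12.25
tcp_pos: [0.5523, -0.021, 0.1566]
eef_rot: [3.142, -0.016, 0.0]
ft_force: [0.1, -0.3, -1.3]
gripper_width: 0.0154
```

>>> play_rows(
  series=[
    [-1,[4.8,0,-2.2],[0,0,0]],
    [-1,[4.8,0,-2.2],[0,0,0]],
    [-1,[5,0,-1.7],[0,0,0]],
    [-1,[5,0,-1.7],[0,0,0]],
    [-1,[5.2,0,-1.2],[0,0,0]],
    [-1,[5.2,0,-1.2],[0,0,0]],
    [-1,[5.3,0,-0.6],[0,0,0]],
    [-1,[5.3,0,-0.6],[0,0,0]],
    [-1,[5,0,0],[0,0,0]],
    [-1,[5,0,0],[0,0,0]],
    [-1,[0,0,0],[0,0,0]],
    [-1,[0,0,0],[0,0,0]],
  ],
)

```text
time_s: 13.45
tcp_pos: [0.6024, -0.0215, 0.1677]
eef_rot: [-3.142, 0.016, 0.001]
ft_force: [-0.9, -0.5, -0.7]
gripper_width: 0.0155
```

```bash
python3 - <<'E'
from h import *
t,r,s=pose();print(t,s['ft_force'],s['torque'],s['gripper_width'],s['time_s'])
im=snap('scene'); w=snap('wrist')
cv2.imwrite('pics/c5.png',np.vstack([cv2.resize(im[100:260,220:400],(480,390)),cv2.resize(w[0:140,170:380],(480,210))]))
E
```

```text
[ 0.6024 -0.0215  0.1677] [-0.8914 -0.4991 -0.7471] [0.0626 0.0266 0.0372] 0.01545779228526237 13.45
```

View pics/c5.png

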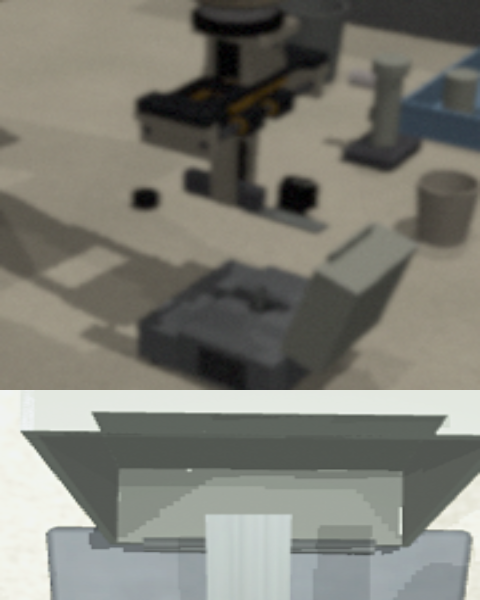

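>>> play_rows(
  series=[
    [-1,[-15,0,0],[0,0,0]],
    [-1,[-25,0,-5],[0,0,0]],
    [-1,[-30,0,-5],[0,0,0]],
    [-1,[-30,15,0],[0,0,0]],
    [-1,[0,25,0],[0,0,-0.07]],
    [-1,[0,30,0],[0,0,-0.07]],
    [-1,[0,35,0],[0,0,-0.07]],
    [-1,[0,35,0],[0,0,-0.07]],
    [-1,[0,35,0],[0,0,-0.038]],
    [-1,[0,35,0],[0,0,0]],
    [-1,[0,20,0],[0,0,0]],
    [-1,[0,0,0],[0,0,0]],
  ],
)

```text
time_s: 14.75
tcp_pos: [0.5415, -0.2477, 0.1776]
eef_rot: [3.104, 0.478, 0.0]
ft_force: [-0.3, 0.6, -1.9]
gripper_width: 0.0158
```

```bash
python3 - <<'E'
from h import *
delta([.5002,-.2941,.0035],down(.302))
im=snap('scene'); w=snap('top')
cv2.imwrite('pics/c6.png',np.vstack([cv2.resize(im[100:260,220:400],(480,300)),cv2.resize(w[120:220,200:360],(480,300))]))
for c in ['scene','top']:
  for k,z in [('shaft_tip',.082),('cover_hinge',.06)]:
    for d in ctrl.tip_of(c,k)[:2]: print(c,k,d['p'],d['xy'],ray(c,d['xy'],z))
E
```

```text
t 14.75 tcp [ 0.5415 -0.2477  0.1776] yaw 0.3055964097931001 F [-0.3102  0.5624 -1.9441] w 0.015780255510475398
shift mm [-53.3703  31.7192 174.1563] turn [ 0.0005 -0.0002  0.0036]
scene shaft_tip 0.59 [317.9, 217.9] [ 0.6367 -0.0247  0.082 ]
scene shaft_tip 0.35 [336.4, 230.2] [ 0.6987 -0.045   0.082 ]
scene cover_hinge 0.86 [336.5, 231.3] [ 0.6863 -0.0202  0.06  ]
scene cover_hinge 0.56 [338.1, 179.0] [0.5592 0.2139 0.06  ]
top shaft_tip 0.36 [253.8, 170.1] [ 0.6342 -0.0206  0.082 ]
top cover_hinge 0.78 [252.9, 150.4] [ 0.6888 -0.0239  0.06  ]
```

>>> play_rows(
  series=[
    [-1,[-18,11,10],[0,0,0]],
    [-1,[-18,11,15],[0,0,0]],
    [-1,[-17,10,20],[0,0,0]],
    [-1,[0,0,25],[0,0,0]],
    [-1,[0,0,25],[0,0,0]],
    [-1,[0,0,25],[0,0,0]],
    [-1,[0,0,25],[0,0,0]],
    [-1,[0,0,15],[0,0,0]],
    [-1,[0,0,8],[0,0,0]],
    [-1,[0,0,4],[0,0,0]],
    [-1,[0,0,2],[0,0,0]],
    [-1,[0,0,0],[0,0,0]],
  ],
)

```text
time_s: 16.25
tcp_pos: [0.5009, -0.2924, 0.0044]
eef_rot: [3.104, 0.482, 0.001]
ft_force: [0.8, -0.6, -0.5]
gripper_width: 0.0158
```

```bash
python3 - <<'E'
from h import *
delta([.5002,-.2941,.003],down(.302))
E
```

```text
t 16.25 tcp [ 0.5009 -0.2924  0.0044] yaw 0.30784610335685214 F [ 0.8466 -0.571  -0.4987] w 0.015754258791416603
shift mm [-1.1658  1.4595  1.4126] turn [ 0.0008 -0.0006  0.0058]
```

>>> play_rows(
  series=[
    [-1,[0,0,1],[0,0,0]],
    [-0.3,[0,0,0],[0,0,0]],
    [-0.2,[0,0,0],[0,0,0]],
    [-0.2,[0,0,0],[0,0,0]],
    [-0.2,[0,0,0],[0,0,0]],
    [-0.2,[0,0,-5],[0,0,0]],
    [-0.2,[0,0,-15],[0,0,0]],
    [-0.2,[0,0,-25],[0,0,0]],
    [-0.2,[0,0,-35],[0,0,0]],
    [-0.2,[0,0,-40],[0,0,0]],
    [0,[0,0,-40],[0,0,0]],
    [0,[0,0,-30],[0,0,0]],
  ],
)

```text
time_s: 17.45
tcp_pos: [0.5008, -0.2923, 0.1968]
eef_rot: [3.102, 0.481, 0.004]
ft_force: [-0.1, -0.6, -0.4]
gripper_width: 0.0458
```

>>> play_rows(
  series=[
    [0,[10,-20,-20],[0,0,0]],
    [0,[15,-35,-15],[0,0,0]],
    [0,[15,-35,-15],[0,0,0]],
    [0,[15,-35,0],[0,0,0]],
    [0,[15,-35,0],[0,0,0]],
    [0,[15,-35,0],[0,0,0]],
    [0,[15,-30,0],[0,0,0.07]],
    [0,[5,-20,0],[0,0,0.08]],
    [0,[0,0,0],[0,0,0.08]],
    [0,[0,0,0],[0,0,0.08]],
    [0,[0,0,0],[0,0,0]],
    [0,[0,0,0],[0,0,0]],
  ],
)

```text
time_s: 18.65
tcp_pos: [0.5278, -0.0269, 0.2436]
eef_rot: [3.141, 0.0, 0.001]
ft_force: [0.1, 0.3, 0.4]
gripper_width: 0.0463
```

```bash
python3 - <<'E'
from h import *
t,r,s=pose();print(t,s['eef_rot'],s['time_s'],s['gripper_width'])
w=snap('wrist','w7.png'); sc=snap('top')
for c,k,z in [('wrist','shaft_tip',.082),('wrist','ledge',.05),('wrist','knob_grip',.024),('top','blade_grip',.012),('top','blade_tip',0)]:
    for d in ctrl.tip_of(c,k)[:3]: print(c,k,d['p'],d['xy'],ray(c,d['xy'],z))
q=proj('wrist',[.638,-.027,.082]);print(q); x,y=int(q[0]),int(q[1]); x0=max(0,x-100);y0=max(0,y-75)
cv2.imwrite('pics/c7.png',cv2.resize(w[y0:y0+150,x0:x0+200],(800,600),interpolation=cv2.INTER_CUBIC)); print(x0,y0)
E
```

```text
[ 0.5278 -0.0269  0.2436] [3.1415 0.     0.0013] 18.65 0.04631753327429107
wrist shaft_tip 0.68 [277.0, 82.1] [ 0.6368 -0.0273  0.082 ]
wrist ledge 0.64 [272.6, 156.6] [ 0.5645 -0.0223  0.05  ]
wrist knob_grip 0.63 [47.1, 197.3] [0.5137 0.25   0.024 ]
top blade_grip 0.84 [379.6, 214.9] [ 0.5073 -0.298   0.012 ]
top blade_grip 0.68 [392.2, 284.1] [ 0.3452 -0.2973  0.012 ]
top blade_grip 0.64 [411.6, 112.7] [ 0.7501 -0.4226  0.012 ]
top blade_tip 0.86 [358.4, 186.2] [ 0.5859 -0.2631  0.    ]
top blade_tip 0.72 [367.5, 337.5] [ 0.2365 -0.2233  0.    ]
top blade_tip 0.67 [427.5, 145.4] [ 0.6649 -0.4486  0.    ]
[276.7013  80.7065]
176 5
```

View pics/c7.png

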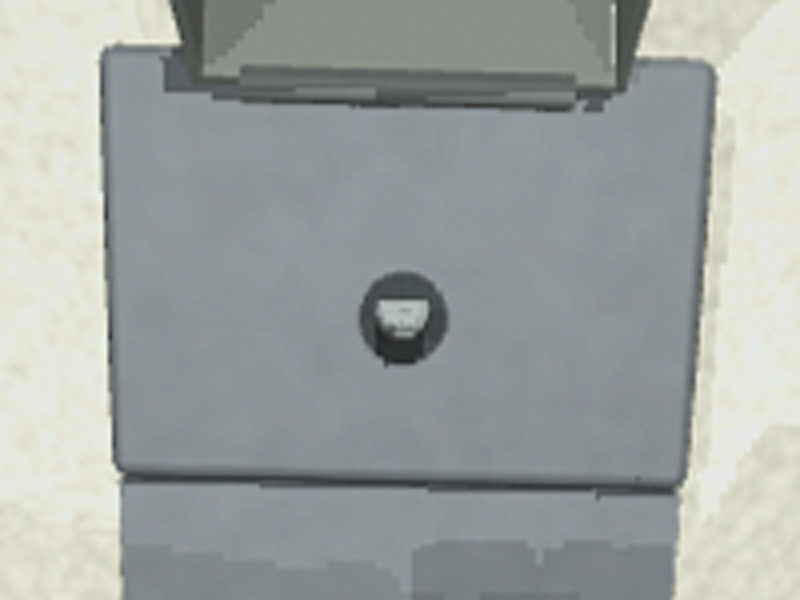

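>>> play_rows(
  series=[
    [0,[-5,-20,0],[0,0,0]],
    [0,[-10,-35,0],[0,0,0]],
    [0,[-12,-35,5],[0,0,0]],
    [0,[-12,-35,5],[0,0,0]],
    [0,[-12,-35,5],[0,0,0]],
    [0,[-12,-35,5],[0,0,0]],
    [0,[-12,-35,5],[0,0,0]],
    [0,[-12,-30,5],[0,0,0]],
    [0,[-8,-17,5],[0,0,0]],
    [0,[0,0,5],[0,0,0]],
    [0,[0,0,0],[0,0,0]],
    [0,[0,0,0],[0,0,0]],
  ],
)

```text
time_s: 20.2
tcp_pos: [0.4338, 0.2497, 0.2029]
eef_rot: [3.141, -0.004, 0.0]
ft_force: [0.1, 0.2, 0.0]
gripper_width: 0.0466
```

```bash
python3 - <<'E'
from h import *
t,r,s=pose();print(t,s['eef_rot'],s['time_s'])
w=snap('wrist','w8.png')
for k,z in [('knob_grip',.024),('knob_nose',.03)]:
    for d in ctrl.tip_of('wrist',k)[:2]: print(k,d['p'],d['xy'],ray('wrist',d['xy'],z))
q=proj('wrist',[.515,.252,.03]); x0=max(0,int(q[0])-67);y0=max(0,int(q[1])-50); print(x0,y0)
cv2.imwrite('pics/c8.png',cv2.resize(w[y0:y0+100,x0:x0+134],(804,600)[:1]+(600,) if 0 else (800,597),interpolation=cv2.INTER_CUBIC))
a=cv2.imread('pics/w7.png')[70:105,265:290].min(2)
print(a[5:22])
E
```

```text
[0.4338 0.2497 0.2029] [ 3.1415 -0.0045  0.    ] 20.2
knob_grip 0.95 [277.4, 109.9] [0.5188 0.2489 0.024 ]
knob_nose 0.96 [266.8, 89.6] [0.5376 0.2593 0.03  ]
207 63
[[142 141 142 138 112  85  79  72  74  73  73  71  74  74  72  71  73  79
   99 125 142 140 139 139 139]
 [140 142 141 123  77  70  73  74  75  75  74  72  74  74  73  74  74  73
   72  96 146 143 141 141 141]
 [141 142 138  94  71  72  74  74  74  74  74  72  75  74  73  74  73  75
   72  83 122 133 143 141 142]
 [141 138 106  75  72  73  73  73  73  73  73  70  74  74  72  72  73  73
   72  76  87 114 144 142 142]
 [143 134  73  71  72  70  68  67  67  67  67  66  66  66  66  67  68  71
   71  74  72  93 147 142 141]
 [142 124  67  73  76 110 167 159 161 155 155 158 160 163 163 161 152 146
   69  74  71  79 123 143 142]
 [136  86  69  73  77 115 175 179 181 179 180 180 180 182 181 180 171 164
   87  74  73  78 115 145 142]
 [129  78  66  67  77 129 168 177 179 178 174 151 151 156 179 177 166 162
   87  67  67  67  95 134 143]
 [124  70  65  66  78 133 156 176 179 178 177 170 170 171 179 176 166 160
   62  66  66  65  8
[... 151 characters left out ...]
61 181 176 158 180 179 175 151 159  88
   61  67  67  64  84 131 144]
 [124  78  71  73  64  50  88 114 112 115 155 147 151 139 152 140 136  55
   64  67  67  65  86 131 143]
 [135  95  70  73  64  38  60  84  82  85 120 117 116 111 121 102  73  56
   65  68  66  63  87 128 141]
 [137  99  69  72  65  36  43  56  63 104 142 143 147 151 110  55  45  65
   64  66  65  78 121 138 140]
 [142 127  67  72  69  40  39  42  50  65  83  82  84  88  67  41  41  66
   63  65  65  85 143 143 140]
 [143 137  88  70  69  42  39  40  41  44  46  46  46  46  45  43  49  74
   71  72  77 114 146 143 141]
 [142 142 122  91  68  42  44  43  45  46  46  45  47  45  45  46  51  77
   74  79 108 140 143 142 141]]
```

View pics/c8.png

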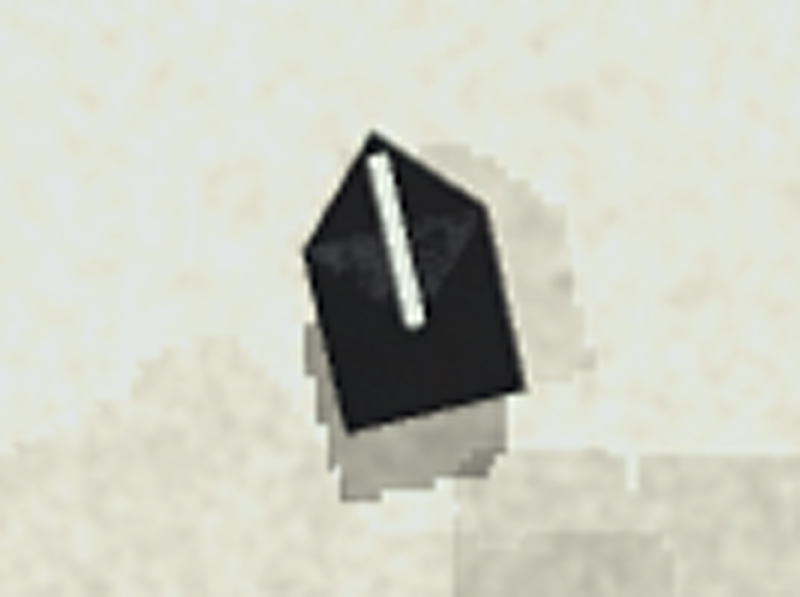

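```bash
python3 - <<'E'
from h import *
s=597/100
C={k:ray('wrist',(207+x/s,63+y/s),.046) for k,x,y in [('n',375,132),('rf',485,208),('rb',524,388),('lb',350,432),('lf',305,250)]}
P={k:v[:2] for k,v in C.items()}
yaws=[np.arctan2(*(P[a]-P[b])[::-1]) for a,b in [('rf','rb'),('lf','lb')]]
d=P['lb']-P['rb']; yaws.append(np.arctan2(-d[0],d[1])); print(yaws,np.linalg.norm(d),np.linalg.norm(P['rf']-P['rb']),np.linalg.norm(P['lf']-P['lb']))
y=np.mean(yaws); u=np.array([np.cos(y),np.sin(y)])
print('axis from back',(P['lb']+P['rb'])/2+.017*u,'from front',(P['lf']+P['rf'])/2-.012*u,'nose-27',P['n']-.027*u)
c=((P['lb']+P['rb'])/2+.017*u+(P['lf']+P['rf'])/2-.012*u)/2
print(y,c); delta([*(c-.0025*u),.005],down(y))
E
```

```text
[np.float64(0.22941617626169136), np.float64(0.23612643554089857), np.float64(0.2383638107045149)] 0.028815355382536198 0.02811924166950281 0.028789088630165036
axis from back [0.5145 0.2503] from front [0.514  0.2501] nose-27 [0.5137 0.2496]
0.23463547416903494 [0.5142 0.2502]
t 20.35 tcp [0.4339 0.2497 0.2031] yaw -0.0033238093187045936 F [-0.7264 -0.894  -0.6005] w 0.04645504085114495
shift mm [ 77.8135  -0.1537 198.1041] turn [-0.0001 -0.0004 -0.238 ]
```

>>> play_rows(
  series=[
    [0.4,[20,0,10],[0,0,0]],
    [0.4,[20,0,20],[0,0,0]],
    [0.4,[20,-0.5,20],[0,0,0]],
    [0.4,[20,-0.5,20],[0,0,-0.08]],
    [0.4,[0,0,20],[0,0,-0.08]],
    [0.4,[0,0,20],[0,0,-0.078]],
    [0.4,[0,0,25],[0,0,0]],
    [0.4,[0,0,25],[0,0,0]],
    [0.4,[0,0,18],[0,0,0]],
    [0.4,[0,0,12],[0,0,0]],
    [0.4,[0,0,8],[0,0,0]],
    [0.4,[0,0,0],[0,0,0]],
  ],
)

```text
time_s: 21.55
tcp_pos: [0.5133, 0.2509, 0.0044]
eef_rot: [3.12, 0.369, -0.001]
ft_force: [0.1, -0.3, 0.5]
gripper_width: 0.0649
```

```bash
python3 - <<'E'
from h import *
delta([.5142,.2502,.005],down(.2346))
E
```

```text
t 21.55 tcp [0.5133 0.2509 0.0044] yaw 0.2354995342915709 F [ 0.0706 -0.2949  0.46  ] w 0.06485728499079334
shift mm [ 0.6616  0.9163 -0.62  ] turn [0.0001 0.0008 0.0009]
```

>>> play_rows(
  series=[
    [-1,[0,0,0],[0,0,0]],
    [-1,[0,0,0],[0,0,0]],
    [-1,[0,0,0],[0,0,0]],
    [-1,[0,0,0],[0,0,0]],
    [-1,[0,0,0],[0,0,0]],
    [-1,[0,0,0],[0,0,0]],
    [-1,[0,0,0],[0,0,0]],
    [-1,[0,0,0],[0,0,0]],
  ],
  grip_force=50,
)

```text
time_s: 22.35
tcp_pos: [0.5135, 0.2513, 0.0051]
eef_rot: [-3.12, -0.37, -0.0]
ft_force: [-0.9, 0.1, 5.2]
gripper_width: 0.0299
```

>>> play_rows(
  series=[
    [-1,[0,0,-8],[0,0,0]],
    [-1,[0,0,-18],[0,0,0]],
    [-1,[0,0,-25],[0,0,0]],
    [-1,[0,0,-25],[0,0,0]],
    [-1,[0,0,-25],[0,0,0]],
    [-1,[0,0,-25],[0,0,0]],
    [-1,[0,0,-20],[0,0,0]],
    [-1,[0,0,0],[0,0,0.08]],
    [-1,[0,0,0],[0,0,0.08]],
    [-1,[0,0,0],[0,0,0.076]],
    [-1,[0,0,0],[0,0,0]],
  ],
)

```text
time_s: 23.45
tcp_pos: [0.5133, 0.2511, 0.1511]
eef_rot: [-3.142, 0.002, -0.0]
ft_force: [0.8, -0.2, -0.7]
gripper_width: 0.0298
```

```bash
python3 - <<'E'
from h import *
delta([.6367,-.0272,.15],down(0))
E
```

```text
t 23.45 tcp [0.5133 0.2511 0.1511] yaw -0.001330421866744827 F [ 0.8331 -0.1835 -0.6971] w 0.029764071426284892
shift mm [123.7507 278.1808   1.1074] turn [-0.     -0.     -0.0013]
```

>>> play_rows(
  series=[
    [-1,[10,20,0],[0,0,0]],
    [-1,[14,32,0],[0,0,0]],
    [-1,[14,32,0],[0,0,0]],
    [-1,[14,32,0],[0,0,0]],
    [-1,[14,32,0],[0,0,0]],
    [-1,[14,32,0],[0,0,0]],
    [-1,[14,32,0],[0,0,0]],
    [-1,[14,30,0],[0,0,0]],
    [-1,[10,22,0],[0,0,0]],
    [-1,[6,14,0],[0,0,0]],
    [-1,[0,0,0],[0,0,0]],
    [-1,[0,0,0],[0,0,0]],
  ],
)

```text
time_s: 24.65
tcp_pos: [0.637, -0.0261, 0.1507]
eef_rot: [-3.141, -0.001, 0.001]
ft_force: [-0.7, 0.9, -0.4]
gripper_width: 0.0296
```

```bash
python3 - <<'E'
from h import *
delta([.6367,-.0272,.15],down(0))
t=pose()[0]
w=snap('wrist','w9.png'); sc=snap('scene'); tp=snap('top')
for c,k,z in [('wrist','knob_nose',t[2]+.025),('scene','knob_grip',t[2]+.019),('top','knob_grip',t[2]+.019),('scene','shaft_tip',.082)]:
    for d in ctrl.tip_of(c,k)[:1]: print(c,k,d['p'],d['xy'],ray(c,d['xy'],z),proj(c,[t[0]+.0006,t[1],t[2]+.019]))
cv2.imwrite('pics/c9.png',np.hstack([cv2.resize(w[180:420,160:400],(400,400)),cv2.resize(sc[110:250,250:390],(400,400))]))
E
```

```text
t 24.65 tcp [ 0.637  -0.0261  0.1507] yaw 0.0005645109006552468 F [-0.7337  0.9417 -0.372 ] w 0.029592326746694674
shift mm [-0.2818  1.0725  0.6989] turn [-0.0003  0.0006  0.0006]
wrist knob_nose 0.91 [280.2, 224.9] [ 0.6645 -0.0279  0.1757] [276.3342 273.6032]
scene knob_grip 0.68 [319.1, 185.2] [ 0.6354 -0.0228  0.1697] [319.1518 186.0329]
scene shaft_tip 0.57 [350.3, 195.7] [0.6502 0.1134 0.082 ] [319.1518 186.0329]
```

View pics/c9.png

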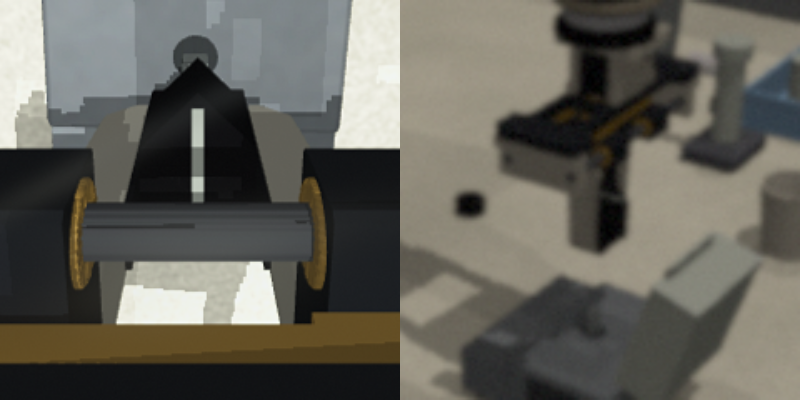

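>>> play_rows(
  series=[
    [-1,[-0.3,0.5,10],[0,0,0]],
    [-1,[0,0,15],[0,0,0]],
    [-1,[0,0,15],[0,0,0]],
    [-1,[0,0,10],[0,0,0]],
    [-1,[0,0,6],[0,0,0]],
    [-1,[0,0,4],[0,0,0]],
    [-1,[0,0,2],[0,0,0]],
    [-1,[0,0,2],[0,0,0]],
    [-1,[0,0,0],[0,0,0]],
  ],
)

```text
time_s: 25.9
tcp_pos: [0.6372, -0.0273, 0.0869]
eef_rot: [3.142, -0.0, 0.0]
ft_force: [0.2, -0.3, -1.1]
gripper_width: 0.03
```

```bash
python3 - <<'E'
from h import *
delta([.6367,-.0266,.073],down(0)); print(pose()[2]['torque'])
E
```

```text
t 25.9 tcp [ 0.6372 -0.0273  0.0869] yaw -0.00019152406363504785 F [ 0.1558 -0.2731 -1.1185] w 0.029987386263721737
shift mm [-0.4637 -0.7162 13.9372] turn [ 0.     -0.0003 -0.0002]
[ 0.0613 -0.0084  0.0307]
```

>>> play_rows(
  series=[
    [-1,[0,0,1],[0,0,0]],
    [-1,[0,0,1],[0,0,0]],
    [-1,[0,0,1],[0,0,0]],
    [-1,[0,0,1],[0,0,0]],
    [-1,[0,0,1],[0,0,0]],
    [-1,[0,0,0],[0,0,0]],
  ],
)

```text
time_s: 26.5
tcp_pos: [0.6373, -0.0271, 0.0823]
eef_rot: [-3.141, 0.0, -0.001]
ft_force: [-1.4, 2.8, 6.0]
gripper_width: 0.0299
```

>>> play_rows(
  series=[
    [-1,[-0.3,-0.7,0],[0,0,0]],
    [-1,[0,0,0],[0,0,0]],
  ],
)

```text
time_s: 26.7
tcp_pos: [0.6372, -0.0268, 0.0825]
eef_rot: [3.141, -0.0, 0.002]
ft_force: [-1.3, -0.6, 6.0]
gripper_width: 0.0297
```

```bash
python3 - <<'E'
from h import *
for i in range(3):
    ctrl.camera('scene') if i else 0; s=ctrl.observe();print(s['tcp_pos'],s['ft_force'],s['torque'])
E
```

```text
[ 0.6372 -0.0268  0.0825] [-1.2727 -0.6273  6.0398] [ 0.0443  0.1854 -0.0392]
[ 0.6372 -0.0268  0.0825] [-1.0235 -0.4184  5.8019] [ 0.0922  0.1226 -0.0209]
[ 0.6372 -0.0268  0.0825] [-0.6681 -0.5238  6.4746] [0.0351 0.1892 0.0193]
```

>>> play_rows(
  series=[
    [-1,[-0.6,0,0],[0,0,0]],
    [-1,[0,0,0],[0,0,0]],
  ],
)

```text
time_s: 27.0
tcp_pos: [0.6371, -0.0269, 0.0827]
eef_rot: [3.141, -0.0, 0.004]
ft_force: [1.0, 0.3, 5.1]
gripper_width: 0.0296
```

>>> play_rows(
  series=[
    [-1,[0,0,1],[0,0,0]],
    [-1,[0,0,1],[0,0,0]],
    [-1,[0,0,0],[0,0,0]],
  ],
)

```text
time_s: 27.3
tcp_pos: [0.6371, -0.0268, 0.0808]
eef_rot: [3.141, -0.0, 0.004]
ft_force: [-0.1, 0.1, 7.9]
gripper_width: 0.0298
```

```bash
python3 - <<'E'
from h import *
s=ctrl.observe();print(s['tcp_pos'],s['ft_force'],s['torque'])
E
```

```text
[ 0.6371 -0.0268  0.0808] [-0.0611  0.1186  7.8907] [0.1367 0.0086 0.0069]
```

>>> play_rows(
  series=[
    [-1,[0,0,0],[0,0,0.04]],
    [-1,[0,0,0],[0,0,0.04]],
    [-1,[0,0,0],[0,0,0]],
  ],
)

```text
time_s: 27.6
tcp_pos: [0.6368, -0.0268, 0.0808]
eef_rot: [3.139, -0.128, 0.003]
ft_force: [-1.0, 0.8, 8.4]
gripper_width: 0.0298
```

>>> play_rows(
  series=[
    [-1,[0,0,0],[0,0,-0.05]],
    [-1,[0,0,0],[0,0,-0.06]],
    [-1,[0,0,0],[0,0,-0.05]],
    [-1,[0,0,0],[0,0,0]],
  ],
)

```text
time_s: 28.0
tcp_pos: [0.6363, -0.0263, 0.0798]
eef_rot: [-3.139, -0.126, -0.001]
ft_force: [0.8, 3.4, -0.0]
gripper_width: 0.0297
```

```bash
python3 - <<'E'
from h import *
s=ctrl.observe();print(s['tcp_pos'],s['ft_force'],s['torque'],s['eef_rot'])
t=s['tcp_pos'];sc=snap('scene'); w=snap('wrist')
print(proj('scene',t), proj('scene',[t[0],t[1],.06]))
for d in ctrl.tip_of('wrist','knob_nose')[:1]: print(d['p'],d['xy'],proj('wrist',[t[0]+.0276,t[1],t[2]+.025]))
cv2.imwrite('pics/c10.png',np.hstack([cv2.resize(sc[155:255,265:365],(400,400),interpolation=cv2.INTER_CUBIC),cv2.resize(w[140:340,180:380],(400,400))]))
E
```

```text
[ 0.6363 -0.0263  0.0798] [ 0.8432  3.4219 -0.0069] [ 0.7257 -0.1447  0.0227] [-3.1386 -0.1265 -0.0008]
[317.3953 218.9124] [317.1315 225.7988]
0.78 [277.7, 223.5] [280.0169 224.4887]
```

View pics/c10.png

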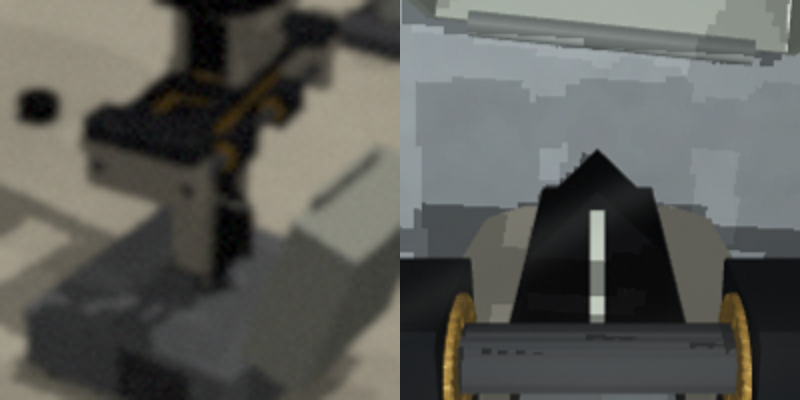

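The force dropped to 0 N at yaw +0.08, so the knob has slipped over the shaft. I'll relieve the side load and push on.

>>> play_rows(
  series=[
    [-1,[0,-0.6,0],[0,0,-0.03]],
    [-1,[0,0,1],[0,0,0]],
    [-1,[0,0,1],[0,0,0]],
    [-1,[0,0,1],[0,0,0]],
    [-1,[0,0,1],[0,0,0]],
    [-1,[0,0,0],[0,0,0]],
  ],
)

```text
time_s: 28.75
tcp_pos: [0.636, -0.0261, 0.0756]
eef_rot: [3.137, 0.172, -0.001]
ft_force: [-0.2, 1.0, -1.4]
gripper_width: 0.0294
```

```bash
python3 - <<'E'
from h import *
s=ctrl.observe();print(s['tcp_pos'],s['ft_force'],s['torque'],s['eef_rot'])
E
```

```text
[ 0.636  -0.0261  0.0756] [-0.1539  0.9969 -1.385 ] [ 0.2237 -0.0576  0.0002] [ 3.1368  0.1721 -0.0006]
```

>>> play_rows(
  series=[
    [-1,[0,-0.2,1],[0,0,0]],
    [-1,[0,0,1],[0,0,0]],
    [-1,[0,0,1],[0,0,0]],
    [-1,[0,0,1],[0,0,0]],
    [-1,[0,0,1],[0,0,0]],
    [-1,[0,0,0],[0,0,0]],
  ],
)

```text
time_s: 29.35
tcp_pos: [0.6362, -0.026, 0.0713]
eef_rot: [3.137, 0.172, 0.0]
ft_force: [-1.8, 0.1, 5.9]
gripper_width: 0.0298
```

>>> play_rows(
  series=[
    [-1,[0,0,1],[0,0,0]],
    [-1,[0,0,1],[0,0,0]],
    [-1,[0,0,1],[0,0,0]],
    [-1,[0,0,0],[0,0,0]],
  ],
)

```text
time_s: 29.75
tcp_pos: [0.6363, -0.026, 0.0687]
eef_rot: [3.137, 0.172, 0.001]
ft_force: [-3.8, 0.2, 9.8]
gripper_width: 0.0301
```

```bash
python3 - <<'E'
from h import *
s=ctrl.observe();print(s['tcp_pos'],s['ft_force'],s['torque'],s['eef_rot'])
E
```

```text
[ 0.6363 -0.026   0.0687] [-3.754   0.206   9.7912] [ 0.0022  0.7039 -0.0166] [3.1366 0.1724 0.0007]
```

>>> play_rows(
  series=[
    [-1,[-0.6,0,0.5],[0,0,0]],
    [-1,[0,0,1],[0,0,0]],
    [-1,[0,0,1],[0,0,0]],
    [-1,[0,0,0.5],[0,0,0]],
    [-1,[0,0,0],[0,0,0]],
    [-1,[0,0,0],[0,0,0]],
  ],
)

```text
time_s: 30.35
tcp_pos: [0.6363, -0.026, 0.0667]
eef_rot: [3.136, 0.172, 0.003]
ft_force: [-5.0, -0.1, 15.0]
gripper_width: 0.0295
```

>>> play_rows(
  series=[
    [-1,[-0.6,0,0.5],[0,0,0]],
    [-1,[0,0,0.5],[0,0,0]],
    [-1,[0,0,0],[0,0,0]],
    [-1,[0,0,0],[0,0,0]],
  ],
)

```text
time_s: 30.75
tcp_pos: [0.6363, -0.026, 0.0666]
eef_rot: [3.136, 0.172, 0.006]
ft_force: [-5.7, 0.6, 20.8]
gripper_width: 0.0298
```

```bash
python3 - <<'E'
from h import *
im=snap('scene');tp=snap('top')
s=ctrl.observe();print(s['time_s'],s['tcp_pos'],s['ft_force'],s['torque'],s['eef_rot'],s['gripper_width'])
t=s['tcp_pos']
for c,k,z in [('scene','cover_lip',.17),('scene','knob_grip',.086),('top','blade_grip',.012),('top','spoon',0),('top','cup',0),('scene','timer',0),('scene','vial',0),('scene','cap',0)]:
    for d in ctrl.tip_of(c,k)[:1]: print(c,k,d['p'],d['xy'],ray(c,d['xy'],z)[:2])
cv2.imwrite('pics/c11.png',cv2.resize(im[130:280,220:420],(800,600),interpolation=cv2.INTER_CUBIC))
E
```

```text
30.85 [ 0.6363 -0.026   0.0666] [-4.3314  1.3346 21.6433] [0.2348 0.8341 0.052 ] [3.1363 0.1723 0.006 ] 0.029419522961015084
scene cover_lip 0.83 [350.6, 194.4] [ 0.715  -0.0203]
scene knob_grip 0.49 [318.1, 216.9] [ 0.6379 -0.026 ]
top blade_grip 0.71 [379.3, 215.7] [ 0.5055 -0.2969]
top spoon 0.78 [425.9, 220.2] [ 0.4818 -0.407 ]
scene timer 0.66 [260.1, 306.0] [ 0.6508 -0.2728]
scene vial 0.64 [201.9, 230.2] [ 0.3524 -0.139 ]
scene cap 0.55 [317.7, 216.5] [0.5682 0.0911]
```

View pics/c11.png

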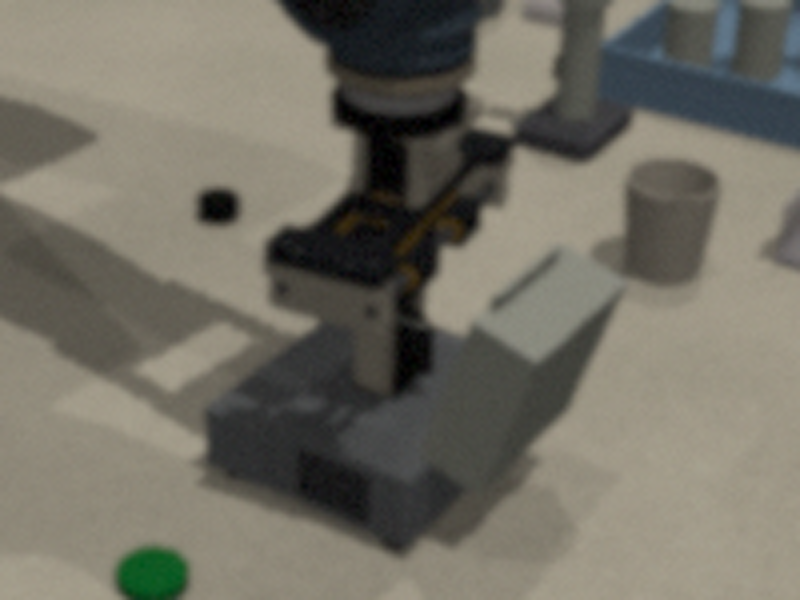

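```bash
python3 -c "
from bench import ctrl
print(ctrl.close_job())"
```

```text
the job is handed in; nothing more can be done
None
```

The job is handed in at about 31 s of the 72 s allowed, and my last checks suggest every step was done.

- **Cover:** I levered it up with the small grey opener under its lip until it fell open. The last scene picture shows it hanging back behind the compressor.
- **Blade:** I laid it back on the desk where it came from. The network still finds it there, at about (0.505, -0.297).
- **Knob:** It first caught on the shaft at nose yaw 0, where I had read the flat from the picture. Turning the nose to about +0.08 rad let it drop on. I left it at +0.11 rad, and it then slid down freely.
- **Press:** The knob is still gripped and held at about 21 N. Its underside is at about 61.5 mm, against 62 mm expected when fully pressed. The last 1 mm of commanded push raised the force from 15 to 21 N without any movement, so the shaft is at its stop.

**What disagreed or was left unchecked:**
- A side force of about 4–5 N along x remained, and small corrections did not remove it.
- The last network fix for the cap landed on the knob instead, although the picture shows the cap still standing.
- The cup was not reported in the last top-camera check, but it is visible and upright in the picture.
- The timer, vial and spoon were found within about 1 cm of their first positions, which is within the networks' scatter.

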